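Show which spare foot goes on the bare corner

ROBOT

A 6-joint arm with a two-finger parallel gripper is mounted at the origin on the work surface. World frame = base frame: x ahead of the robot, y to its left, z up, the work surface at z = 0. Lengths are in mm, angles in rad, forces in N, time in s.
With the tool pointing down it reaches from about 275 to 750 mm from the base axis. Payload 10.2 kg.
Tool frame: the origin (TCP) lies midway between the tips of the shut fingers; the grasp point (between the pads) lies 19 mm behind it; z points along the fingers, y is the line along which they close (so a half turn about z gives the same grasp; the last joint's range is limited). The gripper opens to 85 mm and grips with 20 to 120 N. Pads are 22 mm wide; open, the fingers measure 114 mm over their backs; the gripper's body (76 mm by 85 mm) begins 54 mm behind the grasp point. The pads swing forward as they close: fully open they stand 13 mm farther back than shut.
Start: joints at [-1.468, 0.313, 1.498, -0, 1.331, -0.223], TCP at [168.022, -497.393, 231.294] pointing down, gripper open.
Joint ranges: [-2.94, 2.94], [-0.97, 2.17], [0.19, 2.56], [-1.23, 4.37], [0.02, 3.11], [-2.88, 2.88]. Speed limits (rad/s): [2.39, 2.39, 3.01, 3.14, 3.14, 3.14].

INTERFACE

Orientations are given as a unit quaternion [w, x, y, z].
In Python, from rig import ctrl gives the robot as it stands.
- The arm moves only by the tool send_rows, never from a script. Its argument "targets" is a list of rows, each an object with "offset": the shift along the world's x, y, z in cm, a list of three; "spin": the turn about the world's z in rad. A call has 1 to 8 rows; each row is the pose to reach, as a shift and turn from the pose commanded when the call began; what a row does not reach only later rows make up. A row lasts 1/12 s, in which the tool goes at most 41.7 mm and 7.16 degrees, less where a joint would pass 70% of its speed; a pose out of reach is approached as far as the arm can. A call with a gripper value outside its range is refused whole. "grip" is the opening, from 0 (shut) to 1 (fully open), set as the call begins (left out, the last holds). The fingers move at their own pace and stop on an object; "squeeze" is the grip in N (left out, the last holds). Time passes only in rows, so rows that repeat a pose let the fingers close. It gives the time, the measured TCP pose, the force, the opening and the grip force at its end, in the units of the state.
- ctrl.sense(): the state, without advancing time (a new reading comes with each control period).
- ctrl.capture(name): name is "scene" or "side" or "wrist"; returns (picture, depth): 420x560x3 uint8, red, green, blue; 420x560 float32, mm along the optical axis (not along the pixel's ray), 0 where there is no reading.
- ctrl.calibration(name): a dict with "fx", "fy", "cx", "cy" (pixels), "view" (4x4, takes a point from world to camera coordinates); the wrist camera has in their place "mount" (4x4, takes a point from camera to tool coordinates, whose origin is the TCP and whose axes are the flange's). Camera axes: x right, y down, z forward; pixel columns grow to the right and rows downward; lengths in mm; the calibration is good to about 2 mm. The wrist camera is an equidistant fisheye: a pixel r from the principal point sees the ray r / f radians off the axis. A picture is of the moment at which its call begins: read the wrist's pose just before it. calibration takes no time and is no camera call.
- ctrl.finish_job(): hands the job in; it is judged then, once.
Trained networks look in the newest picture that a camera, given by its name, has taken for a name from the list of things; names that differ only in an ending like _2 or _b are one class to them, and where a whole thing is asked for, a point or a joint stands for the part that bears it (a point fixed in the world has none). Each returns a list of dicts, best first, with "conf" (0 to 1); they miss things now and then, are a little off and sometimes report something else, mostly with a low value. They report only what shows in the picture. A call takes as long as a camera call. They do not tell look-alikes from the thing itself.
- ctrl.search_frame(camera, query): "box" ([left, top, right, bottom] in pixels, round what is visible of it).
- ctrl.place_of(camera, query): "uv" ([column, row] in pixels: a listed point, or the origin of a listed thing).
The state is a dict: "time_s": time; "joints": joint angles; "dq": joint speeds; "tau": joint torques, N m; "eef_pos": TCP position; "ee_rot": TCP orientation; "force": force on the tool from outside, world axes, zero at the start; "wrist_torque": the same for the moment, N m; "grip_width": opening from 0.0 (shut) to 1.0 (fully open); "grip_force": force on a finger pad.
Only numpy, scipy, OpenCV 4.12 (cv2) and the standard library are available. Lean on these libraries where they do the work, as an engineer would, in place of code of your own. Each camera call takes 0.05 s, during which the arm holds its last target. There are 200 camera calls.

TASK

A wooden box stands upturned on the bench with three of its four bun feet still fitted. Show the restorer what to fit where: point with the fingertips at the one spare in the tray that matches those feet, two to three centimetres straight above it, and hold still there for two seconds; then point in the same way at the bare corner of the box where it belongs, hold again, and finish still pointing there. Touch and move nothing, and do not come down over any other spare or any fitted foot on the way.

Things in the scene. Friction and masses are not known exactly. Their poses are not given: they have to be found in the camera images.
- box: Small dark wooden box, upturned on a cork pad (part of it, 220 x 160 x 8 mm), loose; 200 mm (x) by 140 mm (y), its flat underside facing up 108 mm above the bench. Origin: middle of the pad, on the bench; z up. Bun feet at three corners, 76 mm in x and 46 mm in y from the middle; the corner at x +76, y -46 is bare. At any yaw, to the robot's left or right, the tray on the other side.
- bare_corner (a point): The bare corner of the upturned box: a pale round patch, 31 mm across, with a dark 8 mm dowel hole in its middle, flat in the underside, 108 mm above the bench. The point is the middle of the patch; z up.
- fitted_a (a point): Fitted bun foot: turned wood, 44 mm diameter, 28 mm high. The point is the middle of its top, 136 mm above the bench.
- fitted_b (a point): Fitted bun foot, like fitted_a, at another corner; middle of its top, 136 mm above the bench.
- fitted_c (a point): Fitted bun foot, like fitted_a, at another corner; middle of its top, 136 mm above the bench.
- tray: Shallow wooden sorting tray, fixed to the bench, 168 mm (x) by 246 mm (y), rim 30 mm high, partitions 25 mm high, six compartments about 75 mm square (2 along x, 3 along y), one spare in each. Origin: centre of its underside; z up.
- spare_bun_top (a point): The spare that matches the fitted feet: turned wooden bun foot, 44 mm diameter, 28 mm high, the same shape and size as those on the box; its top is 34 mm above the bench. Stands loose on the tray's 6 mm floor, in any one of the six compartments. The point is the middle of its top; z up.
- spare_small_bun_top (a point): Small bun foot, same form but only 28 mm diameter and 18 mm high: not the match. Stands loose on the tray's 6 mm floor, in any one of the six compartments. The point is the middle of its top; z up.
- spare_block_top (a point): Square stepped block foot, 42 mm wide at the bottom, 28 mm high: not the match. Stands loose on the tray's 6 mm floor, in any one of the six compartments. The point is the middle of its top; z up.
- spare_tall_top (a point): Tall slender turned foot, 36 mm wide at the bottom, 48 mm high: not the match. Stands loose on the tray's 6 mm floor, in any one of the six compartments. The point is the middle of its top; z up.
- spare_knob_top (a point): Mushroom-shaped drawer knob on a thin stem, 40 mm diameter, 34 mm high: not a foot. Stands loose on the tray's 6 mm floor, in any one of the six compartments. The point is the middle of its top; z up.
- spare_castor_top (a point): Brass castor, wheel up, on a 38 mm square plate, 44 mm high: not a wooden foot. Stands loose on the tray's 6 mm floor, in any one of the six compartments. The point is the middle of its top; z up.
- glue: White glue bottle with yellow cap, 56 mm diameter, 150 mm high, standing loose at the right-hand side of the work (-y). Origin: centre of its underside.
- screw_jar: Jar with a steel cap, 68 mm diameter, 85 mm high, standing loose at the left-hand side of the work (+y). Origin: centre of its underside.
- driver: Screwdriver lying loose beyond the work (+x), about crosswise.
Not all that is in view belongs to the job. Leave any green or purple look-alike of the part that bears spare_bun_top alone.

How it is judged (in metres and radians):
On the way, in this order (a step that is already met when the one before it is completed fails the run):
1. the fingertips point at the matching spare bun foot from just above it, and dwell (horizontal distance between the grasp point and spare_bun_top below 0.02 m and z of the grasp point in the frame of spare_bun_top between 0.02 and 0.075 m), for 1.5 s.
2. then they point at the bare corner of the box from just above it, and dwell (horizontal distance between the grasp point and bare_corner below 0.02 m and z of the grasp point in the frame of bare_corner between 0.02 and 0.075 m), for 1.5 s.
At the end, for the whole second after the job is handed in: The fingertips still point at the bare corner: the grasp point (about 19 mm behind the fingertips) is within 20 mm sideways of the patch's middle and 20 to 75 mm above it, so the tips are up to about 55 mm above it. Spares and box have moved less than 4 mm, bystanders less than 5 mm (all of step 2 and distance of each of spare_bun_top, spare_small_bun_top, spare_block_top, spare_tall_top, spare_knob_top, spare_castor_top, bare_corner, fitted_a from where it was at the start of the episode below 0.004 m and distance of each of glue, screw_jar, driver from where it was at the start of the episode below 0.005 m); the robot touches nothing.
It fails at once if the robot touches something (more than 0.5 N) (contact force between any of the fingers, the arm and anything else above 0.5 N).
It fails at once if a spare is lifted, carried or pushed (moved 8 mm) (distance of any of spare_bun_top, spare_small_bun_top, spare_block_top, spare_tall_top, spare_knob_top, spare_castor_top from where it was at the start of the episode above 0.008 m).
It fails at once if the box is moved 8 mm (distance of any of bare_corner, fitted_a from where it was at the start of the episode above 0.008 m).
It fails at once if the fingertips come down over another spare or a fitted foot (within 15 mm sideways and about 30 mm above) ((horizontal distance between the grasp point and spare_small_bun_top below 0.015 m and z of the grasp point in the frame of spare_small_bun_top below 0.05 m) or (horizontal distance between the grasp point and spare_block_top below 0.015 m and z of the grasp point in the frame of spare_block_top below 0.05 m) or (horizontal distance between the grasp point and spare_tall_top below 0.015 m and z of the grasp point in the frame of spare_tall_top below 0.05 m) or (horizontal distance between the grasp point and spare_knob_top below 0.015 m and z of the grasp point in the frame of spare_knob_top below 0.05 m) or (horizontal distance between the grasp point and spare_castor_top below 0.015 m and z of the grasp point in the frame of spare_castor_top below 0.05 m) or (horizontal distance between the grasp point and fitted_a below 0.015 m and z of the grasp point in the frame of fitted_a below 0.05 m) or (horizontal distance between the grasp point and fitted_b below 0.015 m and z of the grasp point in the frame of fitted_b below 0.05 m) or (horizontal distance between the grasp point and fitted_c below 0.015 m and z of the grasp point in the frame of fitted_c below 0.05 m)).
It also fails if it takes over 45 s, if anything falls off the work surface, if the arm or the gripper's body presses on something with over 40 N, if the wrist force passes 120 N, or if a joint passes its speed limit or range.

## Working session

There is one attempt and no reset: what is moved stays moved. The work goes in short steps, Python scripts to look and compute and a tool call to move; the robot and the scene stay as the last step left them, time stands still between calls to the robot, and variables do not carry over. Pictures are saved under pics/ and viewed, at most 10 in all, crops included, and the job is handed in when it is done.

Besides the shell and the picture viewer there is one more tool, called after "Emit:" by a JSON object that holds its "op" and its "data". send_rows: Moves the arm, as the interface text tells. Its arguments: {"type":"object","properties":{"targets":{"type":"array"},"grip":{"type":"number"},"squeeze":{"type":"number"}},"required":["targets"]}

```bash
mkdir -p pics; cat > h.py <<'E'
import numpy as np, cv2
from rig import ctrl
def world(cam,d,uv,z=None):
    c=ctrl.calibration(cam);u,v=uv
    V=np.linalg.inv(np.array(c["view"]))
    r=np.array([(u-c["cx"])/c["fx"],(v-c["cy"])/c["fy"],1])
    if z is not None:
        w=V[:3,:3]@r; return V[:3,3]+w*(z-V[2,3])/w[2]
    p=d[max(0,int(v)-2):int(v)+3,max(0,int(u)-2):int(u)+3]; p=p[p>0]
    return V[:3,:3]@(r*np.median(p))+V[:3,3]
E
python3 - <<'E'
from h import *
s=ctrl.sense();print(s["eef_pos"],s["ee_rot"],s["time_s"])
Z=dict(bare_corner=108,fitted_a=136,spare_bun_top=34,spare_small_bun_top=24,spare_block_top=34,spare_tall_top=54,spare_knob_top=40,spare_castor_top=50,tray=0,box=0,glue=0,screw_jar=0)
for cam in("scene","side"):
    im,d=ctrl.capture(cam);cv2.imwrite(f"pics/{cam}.png",im[:,:,::-1])
    for q,z in Z.items():
        for r in ctrl.place_of(cam,q)[:4]:
            if r["conf"]>.2:print(cam,q,round(r["conf"],2),np.round(r["uv"]),np.round(world(cam,d,r["uv"],z)), np.round(world(cam,d,r["uv"])))
E
```

```text
[ 167.97253263 -497.14366381  230.7437428 ] [-6.26049521e-04  9.86763381e-01  1.62165461e-01  2.58035219e-05] 0.0
scene bare_corner 0.73 [330. 180.] [584. 218. 108.] [581. 221. 105.]
scene bare_corner 0.43 [222. 229.] [ 589. -183.  108.] [ 481. -126.   19.]
scene fitted_a 0.83 [280. 170.] [471. 107. 136.] [463. 113. 130.]
scene fitted_a 0.77 [284. 156.] [405. 176. 136.] [192. 344.  -2.]
scene fitted_a 0.69 [334. 161.] [537. 280. 136.] [533. 284. 133.]
scene spare_bun_top 0.66 [222. 232.] [ 515. -144.   34.] [ 487. -130.   11.]
scene spare_bun_top 0.58 [251. 208.] [462.  -3.  34.] [414.  28.  -4.]
scene spare_bun_top 0.54 [262. 224.] [553. -28.  34.] [510.   2.  -4.]
scene spare_small_bun_top 0.47 [ 99. 294.] [ 527. -508.   24.] [ 534. -509.   30.]
scene spare_small_bun_top 0.44 [203. 249.] [ 536. -221.   24.] [ 513. -210.    4.]
scene spare_block_top 0.66 [161. 251.] [ 482. -321.   34.] [ 477. -320.   30.]
scene spare_tall_top 0.44 [180. 235.] [ 472. -255.   54.] [ 468. -254.   50.]
scene spare_knob_top 0.73 [306. 198.] [534. 163.  40.] [552. 146.  56.]
scene spare_knob_top 0.52 [201
[... 1126 characters left out ...]
.6 [233. 194.] [502. 168.  24.] [492.  91. 100.]
side spare_small_bun_top 0.51 [285. 304.] [ 537. -231.   24.] [ 537. -231.   24.]
side spare_block_top 0.97 [266. 345.] [ 467. -320.   34.] [ 467. -320.   34.]
side spare_tall_top 0.53 [256. 312.] [ 463. -246.   54.] [ 464. -245.   52.]
side spare_knob_top 0.51 [241. 288.] [ 447. -167.   40.] [ 447. -166.   38.]
side spare_castor_top 0.87 [305. 323.] [ 561. -304.   50.] [ 561. -304.   50.]
side tray 0.94 [266. 317.] [ 488. -238.    0.] [ 487. -241.    6.]
side tray 0.3 [285. 306.] [ 540. -225.    0.] [ 536. -238.   25.]
side box 0.57 [230. 193.] [497. 197.   0.] [484.  90. 106.]
side screw_jar 0.81 [223. 136.] [536. 494.   0.] [530. 447.  35.]
```

View pics/scene.png

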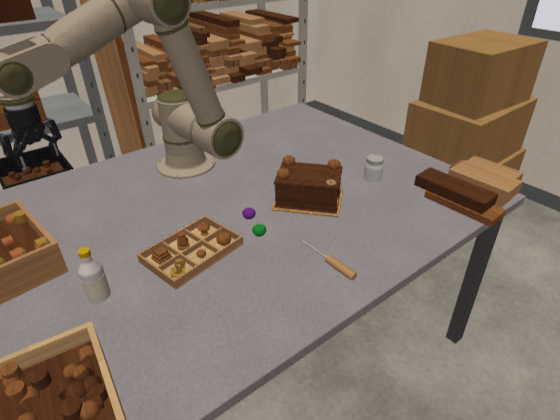

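View pics/side.png

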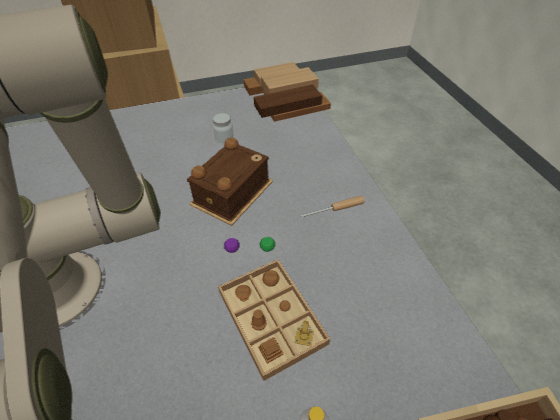

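The scene and side pictures show the tray on the right, the box on the left and the bare patch at side (257,158). The green and purple balls at (267,243) and (231,244) are look-alikes, so I leave them alone. There are two candidates for the match: the round foot at side (270,277) and the one at (243,291), probably the knob. I'll enlarge that part of the picture to confirm.

```bash
python3 - <<'E'
from h import *
im=cv2.imread("pics/side.png")
a=cv2.resize(im[255:380,215:335],(576,600),interpolation=cv2.INTER_CUBIC)
cv2.imwrite("pics/crop.png",a)
_,d=ctrl.capture("side")
for n,uv in dict(bun=(270,276),knob=(242,290),small=(285,304),patch=(257,158)).items():print(n,np.round(world("side",d,uv)))
# heights map around bun/knob: radius of region above 25mm
c=ctrl.calibration("side");V=np.linalg.inv(np.array(c["view"]))
v,u=np.mgrid[0:420,0:560];P=np.stack([(u-c["cx"])/c["fx"]*d,(v-c["cy"])/c["fy"]*d,d],-1)@V[:3,:3].T+V[:3,3]
for n,(x,y,z) in dict(bun=(521,-146,10),knob=(447,-167,10),small=(537,-231,10),bare=(591,215,60),fa=(482,122,112)).items():
    m=(np.hypot(P[...,0]-x,P[...,1]-y)<29)&(P[...,2]>z)&(d>0)
    q=P[m];print(n,"top z",np.percentile(q[:,2],97).round(1),"extent",np.percentile(q,2,0).round(),np.percentile(q,98,0).round())
E
```

```text
bun [ 524. -152.   34.]
knob [ 448. -173.   40.]
small [ 537. -232.   24.]
patch [592. 208. 109.]
bun top z 36.2 extent [ 506. -171.   13.] [ 544. -118.   36.]
knob top z 41.6 extent [ 432. -191.   12.] [ 466. -158.   42.]
small top z 26.7 extent [ 524. -245.   11.] [ 549. -219.   27.]
bare top z 111.1 extent [566. 188.  65.] [617. 239. 111.]
fa top z 138.3 extent [457.  94. 120.] [494. 126. 139.]
```

View pics/crop.png

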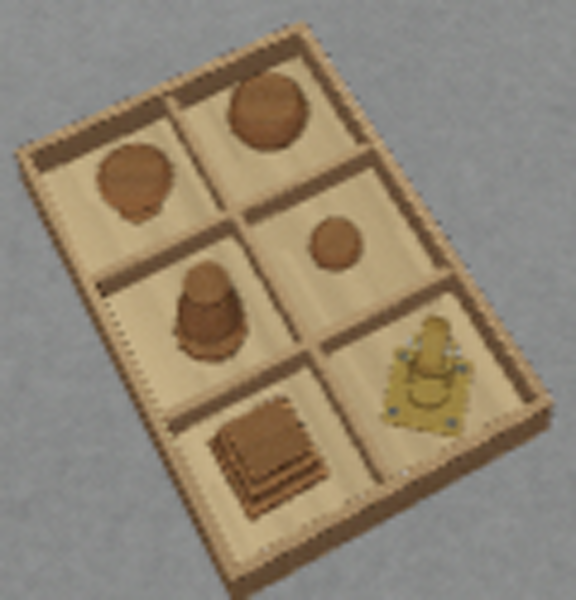

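The crop confirms it: the plain wide bun at crop (268,110) is the match, with its top at z 34 and the same form as the fitted feet. The piece at crop (135,178) narrows to a stem and its top is at z 40, so it's the knob. The others are the tall foot, small bun, block and castor. The match stands at about (524,-151), and I'm moving there high with the fingers shut.

Emit:
{"op": "send_rows", "data": {"targets": [{"offset":[2.2,2.2,0],"spin":0},{"offset":[4.5,4.4,0],"spin":0},{"offset":[6.8,6.6,0],"spin":0},{"offset":[9,8.8,0],"spin":0},{"offset":[11.3,11,0],"spin":0},{"offset":[13.5,13.1,0],"spin":0},{"offset":[15.8,15.3,0],"spin":0},{"offset":[18,17.5,0],"spin":0}], "grip": 0}}

```text
time_s: 2.02
eef_pos: [349.0, -321.2, 231.4]
ee_rot: [0.0, 0.987, 0.162, 0.0]
force: [-0.4, -1.4, 0.6]
grip_width: 0.002
grip_force: 0.0
```

Emit:
{"op": "send_rows", "data": {"targets": [{"offset":[2.2,2.2,0],"spin":0},{"offset":[4.5,4.4,0],"spin":0},{"offset":[6.8,6.6,0],"spin":0},{"offset":[9,8.8,0],"spin":0},{"offset":[11.3,11,0],"spin":0},{"offset":[13.5,13.1,0],"spin":0},{"offset":[15.8,15.2,0],"spin":0},{"offset":[17.6,17,0],"spin":0}]}}

```text
time_s: 2.68
eef_pos: [525.3, -150.8, 231.3]
ee_rot: [-0.0, 0.987, 0.163, 0.0]
force: [0.5, -0.7, 0.6]
grip_width: 0.004
grip_force: 0.0
```

```bash
cat >> h.py <<'E'
from scipy.spatial.transform import Rotation as R
def wrist(uv,z,s):
    c=ctrl.calibration("wrist");a=np.array([uv[0]-c["cx"],uv[1]-c["cy"]]);r=np.hypot(a[0]/c["fx"],a[1]/c["fy"])
    k=np.append(a/np.linalg.norm(a)*np.sin(r),np.cos(r));M=np.array(c["mount"]);q=s["ee_rot"]
    T=R.from_quat([q[1],q[2],q[3],q[0]]).as_matrix();o=T@M[:3,3]+s["eef_pos"];w=T@M[:3,:3]@k
    return o+w*(z-o[2])/w[2]
E
python3 - <<'E'
from h import *
s=ctrl.sense();print(s["eef_pos"],s["grip_width"],s["time_s"])
im,d=ctrl.capture("wrist");cv2.imwrite("pics/w1.png",im[:,:,::-1])
for q,z in(("spare_bun_top",34),("spare_knob_top",40),("bare_corner",108)):
  for r in ctrl.place_of("wrist",q)[:3]:print(q,r["conf"],r["uv"],wrist(r["uv"],z,s).round())
E
```

```text
[ 525.32448329 -150.76446963  231.2838819 ] 0.0035144627714777635 2.6833
spare_bun_top 0.98 [185.0, 133.3] [550. -40.  34.]
spare_bun_top 0.86 [278.0, 189.9] [ 522. -153.   34.]
spare_bun_top 0.7 [145.6, 204.9] [459. -15.  34.]
spare_knob_top 0.75 [273.6, 255.7] [ 451. -172.   40.]
```

View pics/w1.png

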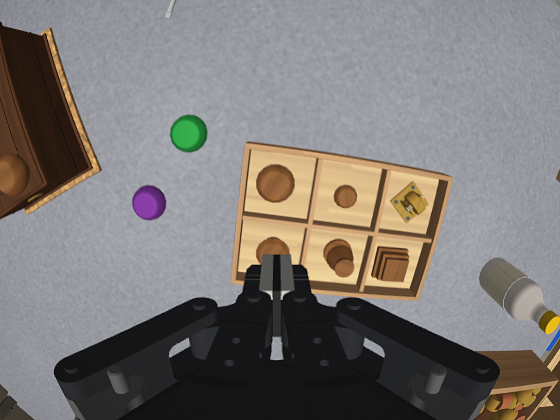

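The wrist view shows the bun at (276,184), which works out at about (523,-153). The knob is at (273,255). The tool is already over the bun, so I'm going straight down and holding.

Emit:
{"op": "send_rows", "data": {"targets": [{"offset":[-0.1,-0.1,-3],"spin":0},{"offset":[-0.1,-0.1,-6],"spin":0},{"offset":[-0.1,-0.1,-9],"spin":0},{"offset":[-0.1,-0.1,-12],"spin":0},{"offset":[-0.1,-0.1,-14.5],"spin":0},{"offset":[-0.1,-0.1,-16],"spin":0},{"offset":[-0.1,-0.1,-17],"spin":0},{"offset":[-0.1,-0.1,-17],"spin":0}]}}

```text
time_s: 3.55
eef_pos: [521.8, -153.8, 59.8]
ee_rot: [-0.001, 0.987, 0.162, -0.001]
force: [-0.4, -0.0, 0.3]
grip_width: -0.0
grip_force: 0.0
```

Emit:
{"op": "send_rows", "data": {"targets": [{"offset":[0,0,0],"spin":0},{"offset":[0,0,0],"spin":0},{"offset":[0,0,0],"spin":0},{"offset":[0,0,0],"spin":0},{"offset":[0,0,0],"spin":0},{"offset":[0,0,0],"spin":0},{"offset":[0,0,0],"spin":0},{"offset":[0,0,0],"spin":0}]}}

```text
time_s: 4.22
eef_pos: [523.1, -153.4, 61.4]
ee_rot: [0.0, 0.987, 0.162, 0.0]
force: [0.4, 0.5, 0.1]
grip_width: -0.003
grip_force: 0.0
```

Emit:
{"op": "send_rows", "data": {"targets": [{"offset":[0,0,0],"spin":0},{"offset":[0,0,0],"spin":0},{"offset":[0,0,0],"spin":0},{"offset":[0,0,0],"spin":0},{"offset":[0,0,0],"spin":0},{"offset":[0,0,0],"spin":0},{"offset":[0,0,0],"spin":0},{"offset":[0,0,0],"spin":0}]}}

```text
time_s: 4.88
eef_pos: [523.0, -153.4, 61.3]
ee_rot: [-0.0, 0.987, 0.162, -0.0]
force: [-0.3, -0.5, 0.6]
grip_width: -0.001
grip_force: 0.0
```

Emit:
{"op": "send_rows", "data": {"targets": [{"offset":[0,0,0],"spin":0},{"offset":[0,0,0],"spin":0},{"offset":[0,0,0],"spin":0},{"offset":[0,0,0],"spin":0},{"offset":[0,0,0],"spin":0},{"offset":[0,0,0],"spin":0},{"offset":[0,0,0],"spin":0},{"offset":[0,0,0],"spin":0}]}}

```text
time_s: 5.55
eef_pos: [523.0, -153.4, 61.3]
ee_rot: [-0.0, 0.987, 0.162, -0.0]
force: [-0.8, -0.1, -1.1]
grip_width: -0.002
grip_force: 0.0
```

```bash
python3 - <<'E'
from h import *
im,d=ctrl.capture("side");cv2.imwrite("pics/s2.png",cv2.resize(im[220:400,180:420,::-1],(800,600)))
E
```

```text
(no output)
```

View pics/s2.png

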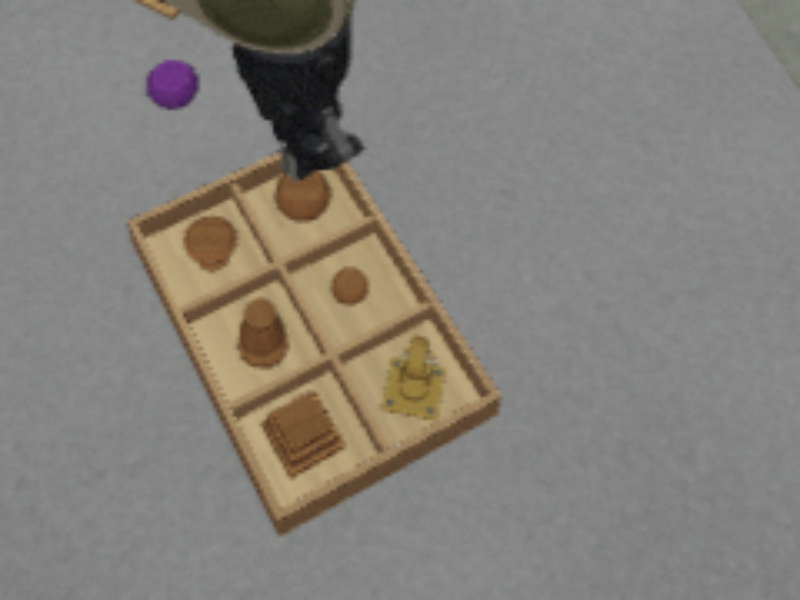

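The close view shows the shut tips right over the bun and everything undisturbed, and the hold is done. Next I raise the arm, cross at height and look at the bare corner.

Emit:
{"op": "send_rows", "data": {"targets": [{"offset":[0,0,2],"spin":0},{"offset":[0,0,5],"spin":0},{"offset":[0,0,8],"spin":0},{"offset":[0,0,11],"spin":0},{"offset":[0,0,14],"spin":0},{"offset":[0,0,17],"spin":0},{"offset":[0,0,19],"spin":0},{"offset":[0,0,19],"spin":0}]}}

```text
time_s: 6.27
eef_pos: [524.2, -154.0, 255.8]
ee_rot: [0.002, 0.987, 0.162, 0.003]
force: [-0.2, -0.4, 0.1]
grip_width: -0.001
grip_force: 0.0
```

Emit:
{"op": "send_rows", "data": {"targets": [{"offset":[0.5,2.5,0],"spin":0},{"offset":[1,5,0],"spin":0},{"offset":[1.5,7.5,0],"spin":0},{"offset":[2,10,0],"spin":0},{"offset":[2.5,12.5,0],"spin":0},{"offset":[3,15,0],"spin":0},{"offset":[3.5,17.5,0],"spin":0},{"offset":[4,20,0],"spin":0}]}}

```text
time_s: 6.93
eef_pos: [562.9, 47.9, 250.5]
ee_rot: [-0.0, 0.987, 0.162, -0.001]
force: [-0.7, -0.6, -0.5]
grip_width: -0.001
grip_force: 0.0
```

Emit:
{"op": "send_rows", "data": {"targets": [{"offset":[0.4,2.5,0],"spin":0},{"offset":[0.8,5,0],"spin":0},{"offset":[1.2,7.5,0],"spin":0},{"offset":[1.6,10,0],"spin":0},{"offset":[2,12.5,0],"spin":0},{"offset":[2.4,15,0],"spin":0},{"offset":[2.8,16.5,0],"spin":0},{"offset":[2.8,16.5,0],"spin":0}]}}

```text
time_s: 7.6
eef_pos: [590.8, 214.3, 249.9]
ee_rot: [-0.0, 0.987, 0.164, -0.001]
force: [-0.4, -0.5, 0.3]
grip_width: 0.003
grip_force: 0.0
```

```bash
python3 - <<'E'
from h import *
s=ctrl.sense();print(s["eef_pos"],s["time_s"])
im,d=ctrl.capture("wrist");cv2.imwrite("pics/w2.png",im[:,:,::-1])
for q,z in(("bare_corner",108),("fitted_a",136)):
  for r in ctrl.place_of("wrist",q)[:3]:print(q,r["conf"],r["uv"],wrist(r["uv"],z,s).round())
E
```

```text
[590.77506317 214.28162646 249.93805101] 7.6
bare_corner 0.69 [279.1, 201.8] [589. 212. 108.]
fitted_a 0.85 [179.6, 248.6] [528. 283. 136.]
```

View pics/w2.png

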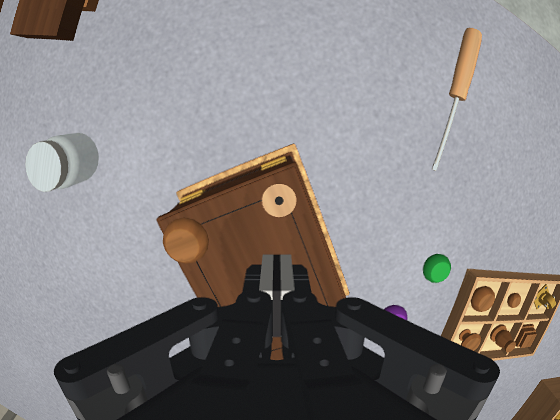

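The pale patch with its dowel hole is at (279,201), which works out at (589,212), right under the tips. The nearest fitted foot at (185,240) is well clear. I'm descending and holding.

Emit:
{"op": "send_rows", "data": {"targets": [{"offset":[-0.1,0,-2],"spin":0},{"offset":[-0.1,0,-4],"spin":0},{"offset":[-0.1,0,-6],"spin":0},{"offset":[-0.1,0,-8],"spin":0},{"offset":[-0.1,0,-9.5],"spin":0},{"offset":[-0.1,0,-10.7],"spin":0},{"offset":[-0.1,0,-11.5],"spin":0},{"offset":[-0.1,0,-11.5],"spin":0}]}}

```text
time_s: 8.42
eef_pos: [589.3, 210.6, 134.7]
ee_rot: [0.0, 0.987, 0.162, -0.001]
force: [-0.1, -0.5, -0.8]
grip_width: -0.003
grip_force: 0.0
```

Emit:
{"op": "send_rows", "data": {"targets": [{"offset":[0,0,0],"spin":0},{"offset":[0,0,0],"spin":0},{"offset":[0,0,0],"spin":0},{"offset":[0,0,0],"spin":0},{"offset":[0,0,0],"spin":0},{"offset":[0,0,0],"spin":0},{"offset":[0,0,0],"spin":0},{"offset":[0,0,0],"spin":0}]}}

```text
time_s: 9.08
eef_pos: [590.0, 211.6, 136.3]
ee_rot: [-0.0, 0.987, 0.162, 0.0]
force: [0.0, -0.8, -0.4]
grip_width: 0.0
grip_force: 0.0
```

Emit:
{"op": "send_rows", "data": {"targets": [{"offset":[0,0,0],"spin":0},{"offset":[0,0,0],"spin":0},{"offset":[0,0,0],"spin":0},{"offset":[0,0,0],"spin":0},{"offset":[0,0,0],"spin":0},{"offset":[0,0,0],"spin":0},{"offset":[0,0,0],"spin":0},{"offset":[0,0,0],"spin":0}]}}

```text
time_s: 9.75
eef_pos: [590.0, 211.6, 136.3]
ee_rot: [-0.0, 0.987, 0.162, -0.0]
force: [0.1, 0.9, -0.2]
grip_width: 0.003
grip_force: 0.0
```

Emit:
{"op": "send_rows", "data": {"targets": [{"offset":[0,0,0],"spin":0},{"offset":[0,0,0],"spin":0},{"offset":[0,0,0],"spin":0},{"offset":[0,0,0],"spin":0},{"offset":[0,0,0],"spin":0},{"offset":[0,0,0],"spin":0},{"offset":[0,0,0],"spin":0},{"offset":[0,0,0],"spin":0}]}}

```text
time_s: 10.42
eef_pos: [590.0, 211.6, 136.3]
ee_rot: [0.0, 0.987, 0.162, -0.0]
force: [0.6, 0.4, 0.5]
grip_width: 0.001
grip_force: 0.0
```

```bash
python3 - <<'E'
from h import *
s=ctrl.sense();print(s["eef_pos"],s["time_s"])
im,d=ctrl.capture("wrist");a=im[:,:,::-1]
for r in ctrl.place_of("wrist","bare_corner")[:1]:print(r["conf"],r["uv"],wrist(r["uv"],108,s).round())
b=ctrl.capture("side")[0][100:260,150:363,::-1]
cv2.imwrite("pics/end.png",np.hstack([cv2.resize(a,(400,300)),cv2.resize(b,(400,300))]))
E
```

```text
[590.00180089 211.61588791 136.25651599] 10.4167
0.87 [277.5, 248.0] [590. 211. 108.]
```

View pics/end.png

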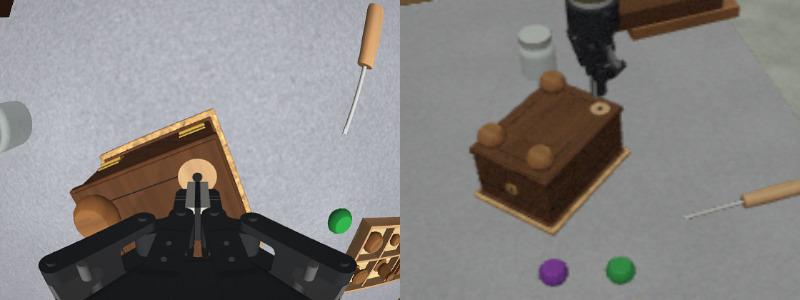

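The final views show the tips directly over the patch (197,177 in the left picture), touching nothing, and the two-second hold is done. I'm handing in the job.

```bash
python3 -c "
from rig import ctrl
print(ctrl.finish_job())"
```

```text
the job is handed in; nothing more can be done
None
```

The arm held for two seconds about 27 mm above the matching bun foot, then for two seconds about 28 mm above the bare corner, where it is still pointing; I saw nothing touched or moved, and the job is handed in (no verdict was returned).

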